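# Pull the drain plug of the drinks dispenser with its screw-in puller

### The job

Open the drinks dispenser's drain for cleaning: slide the steel T-handled puller out of the slotted hanger, put its foot into the slot of the square white plug in the dispenser's sloping deck, screw it a quarter turn clockwise to its stop, and pull the plug straight out. Then hang the puller, with the plug still on it, back in the hanger: slide it in from the fork's open end all the way to the closed end, let its collar down on the fork and let go. Do not touch the plug with the gripper, and leave the goods on the counter where they stand.

Things in the scene. Friction and masses are not known exactly. Their poses are not given: they have to be found in the camera images.
- puller: Steel T-handled puller, 122 mm long, 0.25 kg. Origin under its foot's centre; z up the shaft, x along foot bar and handle (same after half a turn). Foot bar 36 (x) x 8 x 8 mm, neck to z 18, shoulder disc 44 dia. (z 18-24), shaft 12 dia., collar disc 40 dia. (z 64-70), handle 70 (x) x 16 (y) mm (z 96-122). Hangs upright near the fork's closed end, x within 0.55 rad of the fork's x.
- puller_handle (a point): Centre of the puller's handle block, 109 mm above the foot's underside: take it here across its 16 mm sides.
- puller_collar (a point): Centre of the underside of the puller's collar, 64 mm above the foot's underside; it rests on the fork when hung.
- plug: White plastic plug 64 x 64 x 40 mm, 0.2 kg, loose in the square hole in the deck's middle, 6 mm proud. Origin under its centre; z along its axis out of the deck, x along its slot, up the slope. Top plate z 32-40 with a slot 46 (x) x 16 mm (y) in its middle, hollow below it down to z 12. The square hole keeps it from turning.
- plug_slot (a point): Centre of the slot, in the plug's top face (plug z = 40 mm). The puller's foot bar goes in along the slot until its shoulder rests on this face (foot's underside then 18 mm below it). Turned from there clockwise, seen from the handle, almost freely, 90 degrees to a stop, it is locked under the top plate with 2 mm of play along the axis. It cannot turn anticlockwise.
- deck: Sloping steel deck of the dispenser, 200 x 220 mm, fixed. Origin: centre of the drain hole's mouth, 110 mm above the counter; z is the hole's axis, out of the deck, leaning 25 degrees from vertical towards the deck's lower edge; x up the slope. Hole 68 mm square, 34 mm deep (about 2 mm clearance a side). The round steel caps beside it, 44 dia. x 4 mm, do not matter.
- dispenser: White drinks dispenser, 230 mm deep and 236 mm wide, fixed to the counter, its lower edge roughly towards the robot. Origin on the counter under the mouth of the drain hole; x points to its rear. The deck rises from 68 mm to 152 mm above the counter; its rear (x to 135 mm) is no higher.
- hanger: Dark steel hanger, fixed: a level fork, top at z 130 mm, 8 mm thick, 80 mm wide, slot 20 mm wide. Origin on the counter under the home point; x from the slot's open end (x -90 mm, roughly towards the robot) to its closed end (x +10). Post at x 64-76, foot plate 8 mm high. Collar, shoulder and plug do not pass the slot: the shaft between collar and shoulder goes in and out by the open end only.
- hanger_home (a point): On the slot's middle line at the fork's top, 10 mm short of the slot's closed end: where the collar's underside is when hung fully home.
- hanger_mouth (a point): On the slot's middle line at the fork's top, at the open end.
- jar: Loose bystander: amber jar, 48 mm dia., 70 mm high, standing between dispenser and hanger, nearer the robot. Origin under its centre.
- tea_bottle: Loose bystander: green bottle, 64 mm dia., 200 mm high, at the left. Origin under its centre.
- juice_bottle: Loose bystander: orange bottle, 64 mm dia., 190 mm high, at the left. Origin under its centre.
- can: Loose bystander: drinks can, 66 mm dia., 115 mm high, at the right. Origin under its centre.
- mug: Loose bystander: white mug, 80 mm dia., 90 mm high, at the right. Origin under its centre.
Not all that is in view belongs to the job. What is shaped like the puller but yellow is not meant. What is shaped like the plug but purple is not meant.

How it is judged:
By the outcome, as a careful person would: the job done as asked, in the order asked, and still so for the second after the job is handed in, with the robot touching nothing.
It also fails if it takes over 58 s, if anything falls off the work surface, if the arm or the gripper's body presses on something with over 40 N, if the wrist force passes 120 N, or if a joint passes its speed limit or range.

### The arm

A 6-joint arm with a two-finger parallel gripper is mounted at the origin on the work surface. World frame = base frame: x ahead of the robot, y to its left, z up, the work surface at z = 0. Lengths are in m, angles in degrees, forces in N, time in s.
With the tool pointing down it reaches from about 0.35 to 0.875 m from the base axis. Payload 4.2 kg.
Tool frame: the origin (TCP) lies at the very end of the fingers, on their centre line; the grasp point (between the pads) lies 19 mm behind it (bot.tcp_to_grasp is the distance from the TCP to the grasp point, in m); z points along the fingers, y is the line along which they close (so a half turn about z gives the same grasp; the last joint's range is limited). The gripper opens to 87 mm and grips with 3 to 60 N. Pads are 19 mm wide; open, the fingers measure 117 mm over their backs; the gripper's body (75 mm by 190 mm) begins 51 mm behind the grasp point.
Start: joints at [-53.48, 22.042, 0.453, 0, -68.411, -14.817], TCP at [0.231, -0.581, 0.223] pointing down, gripper open.
Joint ranges: [-179.83, 179.83], [-69.29, 118.12], [-61.27, 80.66], [-181.25, 117.63], [-171.15, -9.14], [-177.46, 177.46]. Speed limits (degrees/s): [159.86, 159.86, 180, 180, 180, 180].

### API

Orientations are given as [roll, pitch, yaw] about the fixed x, y, z axes, in that order (R = Rz(yaw) Ry(pitch) Rx(roll)).
In Python, from station import get_obs, cams, ticket, bot gives the robot as it stands. The module is installed in compiled form; this text tells all that it offers.
- The arm moves only by the tool jog_arm, never from a script. Its argument "steps" is a list of rows, each an object with "translation": the shift along the tool's x, y, z in mm, a list of three; "delta_rot": the turn, a rotation vector about the tool's x, y, z in degrees, a list of three; "grip": the finger opening in mm, from 0 to 87. A call has exactly 8 rows; each row shifts and turns the commanded pose from where the row before left it, along the tool's axes as they then stand; what a row does not reach is not made up. A row lasts 1/10 s, in which the tool goes at most 50 mm and 8.59 degrees, less where a joint would pass 70% of its speed; a pose out of reach is approached as far as the arm can. A call is refused whole if a number of a shift passes 50 or a number of a turn 8.59, either way. A call with a gripper value outside its range is refused whole. The fingers move at their own pace and stop on an object; "newtons" is the grip in N (left out, the last holds). Time passes only in rows, so rows that do not move let the fingers close, or fill a call up. It gives the time, the measured TCP pose, the force, the opening and the grip force at its end, in the units of the state.
- get_obs(): the state, without advancing time (a new reading comes with each control period).
- cams.read_camera(name): name is "scene" or "side" or "wrist"; returns a dict with "frame" (480x640x3 uint8, blue, green, red), "fx", "fy", "cx", "cy" (pixels), "camera_from_world" (4x4, takes a point from world to camera coordinates); the wrist camera has in their place "mount" (4x4, takes a point from camera to tool coordinates, whose origin is the TCP and whose axes are the flange's). Camera axes: x right, y down, z forward; pixel columns grow to the right and rows downward; lengths in m; the calibration is good to about 2 mm. A picture is of the moment at which its call begins: read the wrist's pose just before it. There is no depth.
- ticket.hand_in(): hands the job in; it is judged then, once.
The state is a dict: "t": time; "qpos": joint angles; "joint_vel": joint speeds; "tau": joint torques, N m; "ee_pos": TCP position; "tool_rot": TCP orientation; "contact_force": force on the tool from outside, world axes, zero at the start; "torque": the same for the moment, N m; "width": opening from 0.0 (shut) to 1.0 (fully open); "gripper_force": force on a finger pad.
Only numpy, scipy, OpenCV 4.12 (cv2) and the standard library are available. Lean on these libraries where they do the work, as an engineer would, in place of code of your own. Each camera call takes 0.05 s, during which the arm holds its last target. There are 200 camera calls.

## Working session

There is one attempt and no reset: what is moved stays moved. The work goes in short steps, Python scripts to look and compute and a tool call to move; the robot and the scene stay as the last step left them, time stands still between calls to the robot, and variables do not carry over. Pictures are saved under pics/ and viewed, at most 10 in all, crops included, and the job is handed in when it is done.

Besides the shell and the picture viewer there is one more tool, called after "Request:" by a JSON object that holds its "name" and its "arguments", one argument or row to a line. jog_arm: Moves the arm, as the interface text tells. Its arguments: {"type":"object","properties":{"steps":{"type":"array","items":{"type":"object","properties":{"translation":{"type":"array","items":{"type":"number"}},"delta_rot":{"type":"array","items":{"type":"number"}},"grip":{"type":"number"}}}},"newtons":{"type":"number"}},"required":["steps"]}

```bash
mkdir -p pics
python3 - <<'E'
from station import get_obs,cams,bot
import cv2,numpy as np,pickle
o=get_obs();print(o, bot.tcp_to_grasp)
d={}
for n in("scene","side","wrist"):
    c=cams.read_camera(n);d[n]=c;cv2.imwrite(f"pics/{n}0.png",c["frame"])
    print(n,{k:np.round(v,4).tolist() for k,v in c.items() if k!="frame"})
pickle.dump(d,open("c0.pkl","wb"))
E
```

```text
{'t': 0.0, 'qpos': array([-5.34798945e+01,  2.20895785e+01,  3.79335118e-01, -2.78641830e-02,
       -6.84104475e+01, -1.48158607e+01]), 'joint_vel': array([-0.04826013, -0.0011988 , -0.00650553,  0.01355928,  0.05567697,
        0.11024629]), 'tau': array([ 2.49167651e-04, -3.90668106e+01,  1.87407696e+01,  4.21955332e+00,
        1.10732039e-02, -2.11817869e-04]), 'ee_pos': array([ 0.2309174 , -0.58012926,  0.22147194]), 'tool_rot': array([ 1.79876700e+02, -5.83584025e-03, -1.58306029e+02]), 'contact_force': array([1.01404956, 0.92472798, 0.09265566]), 'torque': array([ 0.02587465, -0.00416   ,  0.06122477]), 'gripper_force': 0.0, 'width': 1.0059970758622092} 0.0187
scene {'fx': 442.8796, 'fy': 442.8796, 'cx': 320.166, 'cy': 238.9065, 'camera_from_world': [[-0.6697, 0.7426, 0.0066, 0.3761], [0.6138, 0.5586, -0.5579, -0.2607], [-0.418, -0.3696, -0.8299, 1.5995], [0.0, 0.0, 0.0, 1.0]]}
side {'fx': 594.335, 'fy': 594.335, 'cx': 326.7309, 'cy': 245.0359, 'camera_from_world': [[-0.7579, -0.6523, -0.0108, 0.3963], [-0.4786, 0.5672, -0.6702, 0.3277], [0.4433, -0.5027, -0.7421, 1.3673], [0.0, 0.0, 0.0, 1.0]]}
wrist {'fx': 381.0752, 'fy': 381.0752, 'cx': 317.4201, 'cy': 237.2611, 'mount': [[-0.0002, -0.965, -0.2623, 0.0717], [1.0, -0.0003, 0.0004, 0.0008], [-0.0004, -0.2623, 0.965, -0.1625], [0.0, 0.0, 0.0, 1.0]]}
```

View pics/scene0.png

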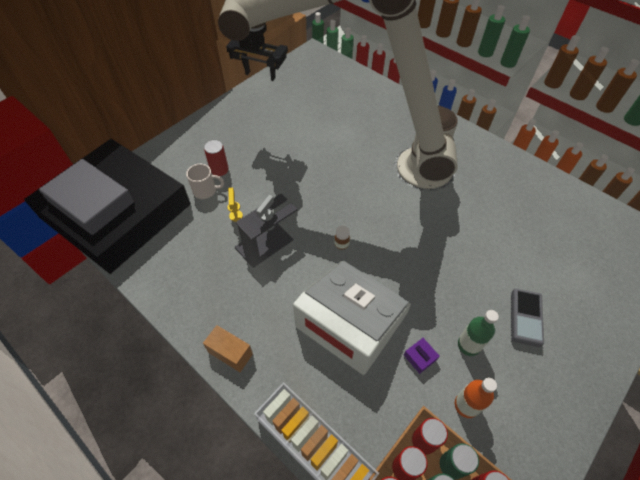

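View pics/side0.png

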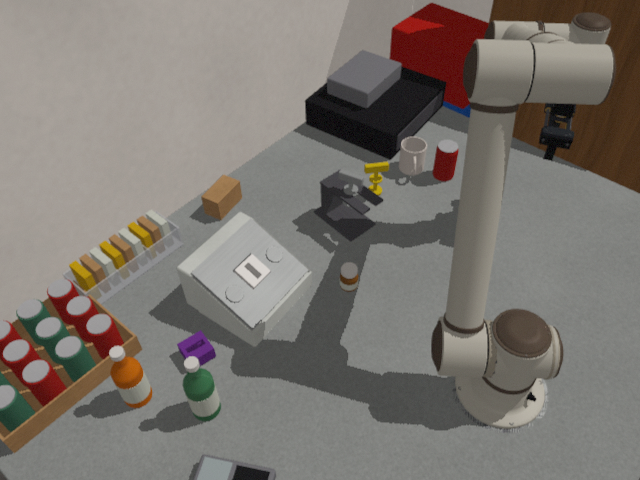

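Run:
```python
import cv2,numpy as np,pickle
d=pickle.load(open("c0.pkl","rb"))
def cr(n,x,y):return cv2.resize(d[n]["frame"][y:y+75,x:x+100],(400,300),interpolation=cv2.INTER_CUBIC)
a=np.vstack([np.hstack([cr("scene",220,185),cr("scene",310,258)]),np.hstack([cr("side",305,155),cr("side",205,230)])])
cv2.imwrite("pics/m1.png",a)
```

```text
(no output)
```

View pics/m1.png

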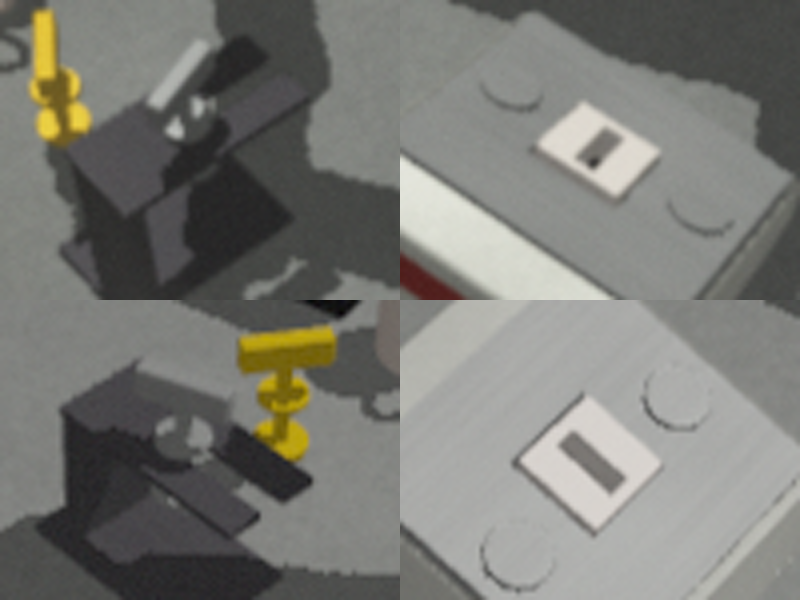

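```bash
cat > h.py <<'E'
import numpy as np,pickle
from scipy.optimize import least_squares
from scipy.spatial.transform import Rotation as Ro
def proj(c,P,T=None):
    T=c["camera_from_world"] if T is None else T
    p=P@T[:3,:3].T+T[:3,3]
    return np.c_[c["fx"]*p[:,0]/p[:,2]+c["cx"],c["fy"]*p[:,1]/p[:,2]+c["cy"]]
def wristT(c,o):
    W=np.eye(4);W[:3,:3]=Ro.from_euler("xyz",o["tool_rot"],degrees=True).as_matrix();W[:3,3]=o["ee_pos"]
    return np.linalg.inv(W@c["mount"])
def deckR(yaw): # columns: deck axes
    return (Ro.from_euler("z",yaw)*Ro.from_euler("y",-25,degrees=True)).as_matrix()
def hang(p,L):return L@Ro.from_euler("z",p[2]).as_matrix().T+[p[0],p[1],0]
def deck(p,L):return L@deckR(p[2]).T+[p[0],p[1],.11]
def fit(fn,obs,p0):
    # obs: list of (cam,T,local pts,pix)
    f=lambda p:np.concatenate([(proj(c,fn(p,L),T)-u).ravel() for c,T,L,u in obs])
    r=least_squares(f,p0,loss="soft_l1");return r.x,f(r.x)
E
python3 - <<'E'
from h import *
d=pickle.load(open("c0.pkl","rb"))
px=lambda l,o:np.array(l)/4.+np.array(o)-.375
H=np.array([[-90,40,130],[-90,10,130],[-90,-10,130],[-90,-40,130]])/1e3
H2=np.array([[76,-40,130],[76,40,130]])/1e3
s,t=d["scene"],d["side"]
# y+ of hanger = robot's left
Ls=px([(315,95),(278,75),(268,55),(242,38)],(220,185))
Lt=px([(240,235),(260,215),(285,200),(310,180)],(305,155))
p,r=fit(hang,[(s,None,H,Ls),(t,None,H,Lt)],[.6,-.3,0])
print("hanger",p,np.degrees(p[2]),r.round(1))
print("rear pred scene",((proj(s,hang(p,H2))-[220,185])*4).round(),"side",((proj(t,hang(p,H2))-[305,155])*4).round())
D=np.array([[-32,32,6],[32,32,6],[32,-32,6],[-32,-32,6],[0,0,6]])/1e3
# scene: lower-left.. robot to top right
Ds=px([(260,153),(222,198),(138,145),(183,103),(200,147)],(310,258))
Dt=px([(195,232),(117,160),(183,97),(263,165),(193,163)],(205,230))
p,r=fit(deck,[(s,None,D,Ds),(t,None,D,Dt)],[.6,0,0])
print("deck",p,np.degrees(p[2]),r.round(1))
# puller
def tri(a,b):
    f=lambda P:np.concatenate([(proj(s,P[None])-a).ravel(),(proj(t,P[None])-b).ravel()])
    q=least_squares(f,np.array([.6,-.2,.2]));return q.x,f(q.x)
o1,o2=(220,185),(305,155)
print("collar",tri(px((190,118),o1),px((183,140),o2)))
print("top end near",tri(px((204,44),o1),px((234,103),o2)))
print("top end far",tri(px((160,100),o1),px((140,62),o2)))
E
```

```text
hanger [ 0.60078489 -0.18000281 -0.05813852] -3.3310916116025386 [-0.5 -0.7  1.9 -1.3 -0.   0.  -0.1 -1.2 -2.3  0.7  0.2 -0.1 -1.1 -0.1
 -0.  -0.8]
rear pred scene [[ 70. 154.]
 [141. 220.]] side [[130.  64.]
 [ 50. 120.]]
deck [0.60938863 0.18180009 0.10556058] 6.048175893106226 [ 0.3 -0.5 -0.9 -0.2 -0.3 -0.1 -0.2 -0.4 -0.1  0.2  0.1  0.2 -0.   0.7
  0.3  0.  -0.5  0.1 -0.8  0.3]
collar (array([ 0.59394845, -0.18323904,  0.13481555]), array([-0.10607052, -0.19323175, -0.13254663,  0.1552598 ]))
top end near (array([ 0.56111877, -0.19603359,  0.17923973]), array([ 0.02713791,  0.05053485,  0.03335481, -0.04062951]))
top end far (array([ 0.62462224, -0.17379491,  0.19386306]), array([-0.08731048, -0.16088248, -0.1120719 ,  0.13398082]))
```

The crops show the hanger and puller (scene about 268,212; side about 350,190) and the plug (scene 360,295; side 253,271). I'm moving above the puller for a close look.

Request:
{"name": "jog_arm", "arguments": {
  "steps": [
    {"translation": [-42,22,-10]},
    {"translation": [-42,22,-10]},
    {"translation": [-42,22,-10]},
    {"translation": [-42,22,-10]},
    {"translation": [-42,22,-10]},
    {"translation": [-42,22,-10]},
    {"translation": [-42,22,0]},
    {"translation": [-42,22,0]}
  ]
}}

```text
schema error: expected keys translation, delta_rot, grip
```

Request:
{"name": "jog_arm", "arguments": {
  "steps": [
    {"translation": [-42,22,0]},
    {"translation": [-42,22,0]},
    {"translation": [-42,21,0]},
    {"delta_rot": [0,0,-8.5]},
    {"delta_rot": [0,0,-8.5]},
    {"delta_rot": [0,0,-8.5]},
    {"delta_rot": [0,0,-8.5]},
    {"delta_rot": [0,0,-8.5]}
  ]
}}

```text
schema error: expected keys translation, delta_rot, grip
```

Request:
{"name": "jog_arm", "arguments": {
  "steps": [
    {"delta_rot": [0,0,-8.5]},
    {"delta_rot": [0,0,-8.5]},
    {"delta_rot": [0,0,-8.5]},
    {"delta_rot": [0,0,-8.5]},
    {"delta_rot": [0,0,-8.5]},
    {"delta_rot": [0,0,-8.5]},
    {"delta_rot": [0,0,-8.5]},
    {"delta_rot": [0,0,-8.5]}
  ]
}}

```text
schema error: expected keys translation, delta_rot, grip
```

Request:
{"name": "jog_arm", "arguments": {
  "steps": [
    {"delta_rot": [0,0,-8.5]},
    {"delta_rot": [0,0,-8.5]},
    {"delta_rot": [0,0,-8.5]},
    {"delta_rot": [0,0,-8.5]},
    {"delta_rot": [0,0,-8.5]},
    {"delta_rot": [0,0,-8.5]},
    {"delta_rot": [0,0,-8.5]},
    {"delta_rot": [0,0,0]}
  ]
}}

```text
schema error: expected keys translation, delta_rot, grip
```

Run:
```python
from h import *
from station import get_obs,cams
import cv2
o=get_obs();c=cams.read_camera("wrist");T=wristT(c,o)
pickle.dump((o,c),open("w1.pkl","wb"))
print(o["ee_pos"],o["tool_rot"],o["qpos"],o["t"])
cv2.imwrite("pics/w1.png",c["frame"])
d=pickle.load(open("c0.pkl","rb"));s,t=d["scene"],d["side"]
def tri(a,b):
    f=lambda P:np.concatenate([(proj(s,P[None])-a).ravel(),(proj(t,P[None])-b).ravel()])
    q=least_squares(f,np.array([.6,-.2,.2]));return q.x.round(3),f(q.x).round(1)
print("jar top",tri((342,229),(349,267)));print("yellow",tri((232,192),(376,165)))
```

```text
[ 0.23096765 -0.58027233  0.22173054] [ 1.79904995e+02 -5.44866043e-03 -1.58304404e+02] [-5.34806542e+01  2.20798838e+01  3.99437707e-01 -2.04756268e-02
 -6.84127924e+01 -1.48162052e+01] 0.15
jar top (array([ 0.453, -0.008,  0.076]), array([ 0.2,  0.3,  0.2, -0.2]))
yellow (array([ 0.607, -0.32 ,  0.13 ]), array([ 0.7,  1.3,  0.9, -1.1]))
```

View pics/w1.png

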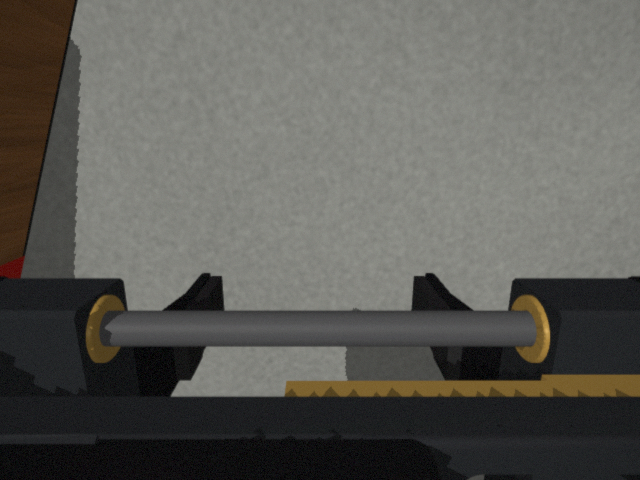

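The rows need every key. The wrist view shows only counter ahead of the fingers (TCP at about row 300), so I'll stop short of the puller to see it.

Request:
{"name": "jog_arm", "arguments": {
  "steps": [
    {"translation": [-38,22,-10],"delta_rot": [0,0,0],"grip": 87},
    {"translation": [-38,22,-10],"delta_rot": [0,0,0],"grip": 87},
    {"translation": [-38,22,-10],"delta_rot": [0,0,0],"grip": 87},
    {"translation": [-38,22,-10],"delta_rot": [0,0,0],"grip": 87},
    {"translation": [-38,22,-10],"delta_rot": [0,0,0],"grip": 87},
    {"translation": [-38,22,-10],"delta_rot": [0,0,0],"grip": 87},
    {"translation": [-38,22,0],"delta_rot": [0,0,0],"grip": 87},
    {"translation": [-38,22,0],"delta_rot": [0,0,0],"grip": 87}
  ]
}}

```text
t: 1.0
ee_pos: [0.4494, -0.3031, 0.283]
tool_rot: [-180.0, 0.0, -158.3]
contact_force: [0.2, 0.2, 0.0]
width: 1.0
gripper_force: 0.0
```

Request:
{"name": "jog_arm", "arguments": {
  "steps": [
    {"translation": [-38,22,0],"delta_rot": [0,0,0],"grip": 87},
    {"translation": [-38,22,0],"delta_rot": [0,0,0],"grip": 87},
    {"translation": [-38,22,0],"delta_rot": [0,0,0],"grip": 87},
    {"translation": [0,0,0],"delta_rot": [0,0,-8.5],"grip": 87},
    {"translation": [0,0,0],"delta_rot": [0,0,-8.5],"grip": 87},
    {"translation": [0,0,0],"delta_rot": [0,0,-8.5],"grip": 87},
    {"translation": [0,0,0],"delta_rot": [0,0,-8.5],"grip": 87},
    {"translation": [0,0,0],"delta_rot": [0,0,-8.5],"grip": 87}
  ]
}}

```text
t: 1.8
ee_pos: [0.5299, -0.201, 0.2823]
tool_rot: [180.0, -0.0, -115.4]
contact_force: [0.8, 0.4, 0.3]
width: 1.0
gripper_force: 0.0
```

Request:
{"name": "jog_arm", "arguments": {
  "steps": [
    {"translation": [0,0,0],"delta_rot": [0,0,-8.5],"grip": 87},
    {"translation": [0,0,0],"delta_rot": [0,0,-8.5],"grip": 87},
    {"translation": [0,0,0],"delta_rot": [0,0,-8.5],"grip": 87},
    {"translation": [0,0,0],"delta_rot": [0,0,-8.5],"grip": 87},
    {"translation": [0,0,0],"delta_rot": [0,0,-8.5],"grip": 87},
    {"translation": [0,0,0],"delta_rot": [0,0,-8.5],"grip": 87},
    {"translation": [0,0,0],"delta_rot": [0,0,-8.5],"grip": 87},
    {"translation": [0,0,0],"delta_rot": [0,0,-8.5],"grip": 87}
  ]
}}

```text
t: 2.6
ee_pos: [0.5298, -0.2012, 0.2823]
tool_rot: [180.0, 0.0, -47.4]
contact_force: [-0.2, 0.6, 0.1]
width: 0.998
gripper_force: 0.0
```

Request:
{"name": "jog_arm", "arguments": {
  "steps": [
    {"translation": [0,0,0],"delta_rot": [0,0,-8.5],"grip": 87},
    {"translation": [0,0,0],"delta_rot": [0,0,-8.5],"grip": 87},
    {"translation": [0,0,0],"delta_rot": [0,0,-8.5],"grip": 87},
    {"translation": [0,0,0],"delta_rot": [0,0,-8.5],"grip": 87},
    {"translation": [0,0,0],"delta_rot": [0,0,-8.5],"grip": 87},
    {"translation": [0,0,0],"delta_rot": [0,0,-8.5],"grip": 87},
    {"translation": [0,0,0],"delta_rot": [0,0,-8.5],"grip": 87},
    {"translation": [0,0,0],"delta_rot": [0,0,0],"grip": 87}
  ]
}}

```text
t: 3.4
ee_pos: [0.5299, -0.2012, 0.2823]
tool_rot: [-180.0, 0.0, 11.7]
contact_force: [-0.2, 0.5, -0.6]
width: 1.004
gripper_force: 0.0
```

Run:
```python
from h import *
from station import get_obs,cams
import cv2
o=get_obs();c=cams.read_camera("wrist")
pickle.dump((o,c),open("w1.pkl","wb"))
print(o["ee_pos"],o["tool_rot"],o["qpos"],o["t"])
cv2.imwrite("pics/w2.png",c["frame"])
```

```text
[ 0.52985999 -0.2011691   0.28230336] [-1.79982329e+02  2.58495548e-02  1.16881380e+01] [-4.41878929e+00  1.42821065e+01 -2.14001938e+00 -1.02214616e-02
 -7.36076117e+01  1.06109810e+02] 3.4
```

View pics/w2.png

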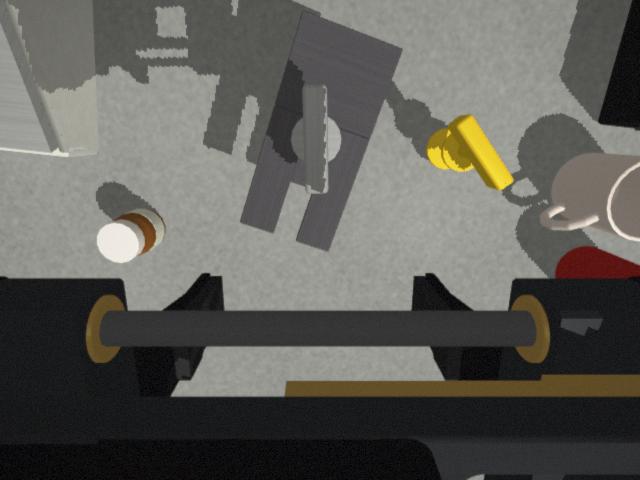

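The wrist view shows the fork tines with tips at (240,221), (273,233), (296,241) and (329,251). The rear corners are at (304,12) and (402,47), and the puller's handle runs from (315,85) to (317,193).

Run:
```python
from h import *
o,c=pickle.load(open("w1.pkl","rb"));T=wristT(c,o)
H=np.array([[-90,40,130],[-90,10,130],[-90,-10,130],[-90,-40,130],[76,40,130],[76,-40,130]])/1e3
p,r=fit(hang,[(c,T,H,np.array([(240,221),(273,233),(296,241),(329,251),(304,12),(402,47)]))],[.6,-.18,-.06])
print("hanger",p,np.degrees(p[2]),r.round(1))
print("mouth",hang(p,np.array([[-.09,0,.13]])))
D=np.array([[35,8,188],[35,-8,188],[-35,-8,188],[-35,8,188]])/1e3
q,r=fit(hang,[(c,T,D,np.array([(303,85),(326,85),(328,193),(306,193)]))],[.59,-.18,.3])
print("puller",q,np.degrees(q[2]),r.round(1))
R=Ro.from_euler("xyz",o["tool_rot"],degrees=True).as_matrix()
print("delta tool",R.T@(np.array([q[0],q[1],.156])-o["ee_pos"])*1e3)
```

```text
hanger [ 0.60056168 -0.18721518 -0.1289925 ] -7.390725682884648 [-0.1 -0.2  0.8 -1.   0.  -1.6  0.  -0.7 -2.   1.3  0.4  5. ]
mouth [[ 0.5113094  -0.17563803  0.13      ]]
puller [ 0.59464668 -0.18574259  0.2261514 ] 12.957520935793402 [-1.2 -0.7  1.2 -1.4  0.8  1.2 -0.8  1.8]
delta tool [ 66.62546743  -1.94291643 126.27391846]
```

Request:
{"name": "jog_arm", "arguments": {
  "steps": [
    {"translation": [33,-1,10],"delta_rot": [0,0,-1.3],"grip": 87},
    {"translation": [33,-1,10],"delta_rot": [0,0,0],"grip": 87},
    {"translation": [0,0,30],"delta_rot": [0,0,0],"grip": 87},
    {"translation": [0,0,30],"delta_rot": [0,0,0],"grip": 87},
    {"translation": [0,0,30],"delta_rot": [0,0,0],"grip": 87},
    {"translation": [0,0,15],"delta_rot": [0,0,0],"grip": 87},
    {"translation": [0,0,0],"delta_rot": [0,0,0],"grip": 40},
    {"translation": [0,0,0],"delta_rot": [0,0,0],"grip": 30}
  ],
  "newtons": 50
}}

```text
t: 4.25
ee_pos: [0.5945, -0.1854, 0.158]
tool_rot: [180.0, -0.0, 12.9]
contact_force: [1.1, -0.1, 0.9]
width: 0.894
gripper_force: 0.0
```

Request:
{"name": "jog_arm", "arguments": {
  "steps": [
    {"translation": [0,0,0],"delta_rot": [0,0,0],"grip": 20},
    {"translation": [0,0,0],"delta_rot": [0,0,0],"grip": 10},
    {"translation": [0,0,0],"delta_rot": [0,0,0],"grip": 0},
    {"translation": [0,0,0],"delta_rot": [0,0,0],"grip": 0},
    {"translation": [0,0,0],"delta_rot": [0,0,0],"grip": 0},
    {"translation": [0,0,0],"delta_rot": [0,0,0],"grip": 0},
    {"translation": [0,0,0],"delta_rot": [0,0,0],"grip": 0},
    {"translation": [0,0,0],"delta_rot": [0,0,0],"grip": 0}
  ]
}}

```text
t: 5.05
ee_pos: [0.5942, -0.1854, 0.1577]
tool_rot: [180.0, -0.0, 13.0]
contact_force: [-1.2, 1.7, -2.3]
width: 0.176
gripper_force: 50.0
```

Request:
{"name": "jog_arm", "arguments": {
  "steps": [
    {"translation": [0,0,-6],"delta_rot": [0,0,0],"grip": 0},
    {"translation": [0,0,-6],"delta_rot": [0,0,0],"grip": 0},
    {"translation": [-10,-3.6,0],"delta_rot": [0,0,0],"grip": 0},
    {"translation": [-23,-8.4,0],"delta_rot": [0,0,0],"grip": 0},
    {"translation": [-23,-8.4,0],"delta_rot": [0,0,0],"grip": 0},
    {"translation": [-23,-8.4,0],"delta_rot": [0,0,0],"grip": 0},
    {"translation": [-23,-8.4,0],"delta_rot": [0,0,0],"grip": 0},
    {"translation": [-23,-8.4,0],"delta_rot": [0,0,0],"grip": 0}
  ]
}}

```text
t: 5.85
ee_pos: [0.46, -0.1686, 0.1695]
tool_rot: [-180.0, 0.0, 13.0]
contact_force: [0.0, -0.1, -2.3]
width: 0.18
gripper_force: 49.9
```

```bash
cat >> h.py <<'E'
def plan(o,P,R,n):
    R0=Ro.from_euler("xyz",o["tool_rot"],degrees=True);R1=Ro.from_matrix(R);P0=np.array(o["ee_pos"])
    w=(R0.inv()*R1).as_rotvec()
    for i in range(n):
        Ra=R0*Ro.from_rotvec(w*i/n)
        print((Ra.inv().apply(P-P0)/n*1e3).round(1).tolist(),np.degrees(w/n).round(2).tolist())
def decktcp(p,loc,spin=0): # spin about deck z (deg)
    return deck(p,np.array([loc]))[0],deckR(p[2])@Ro.from_euler("z",spin,degrees=True).as_matrix()@np.diag([1.,-1,-1])
DP=[.6094,.1818,.10556]
E
python3 - <<'E'
from h import *
from station import get_obs
o=get_obs();print(o["ee_pos"],o["tool_rot"],o["contact_force"])
P,R=decktcp(DP,(-.07,0,.165));print(P)
o2=dict(o);o2["ee_pos"]=np.array(o["ee_pos"])+[0,0,.09]
plan(o2,P,R,12)
E
```

```text
[ 0.45997302 -0.16862809  0.16950477] [-1.79977920e+02  1.68017757e-02  1.29879420e+01] [ 0.04646698 -0.06368287 -2.31092139]
[0.47696772 0.16776829 0.22995751]
[7.7, -27.0, 2.5] [-0.13, 2.08, 0.57]
[7.3, -27.1, 2.7] [-0.13, 2.08, 0.57]
[6.9, -27.2, 2.9] [-0.13, 2.08, 0.57]
[6.6, -27.2, 3.1] [-0.13, 2.08, 0.57]
[6.2, -27.3, 3.2] [-0.13, 2.08, 0.57]
[5.8, -27.4, 3.4] [-0.13, 2.08, 0.57]
[5.4, -27.4, 3.5] [-0.13, 2.08, 0.57]
[5.0, -27.5, 3.7] [-0.13, 2.08, 0.57]
[4.6, -27.5, 3.8] [-0.13, 2.08, 0.57]
[4.2, -27.6, 3.9] [-0.13, 2.08, 0.57]
[3.8, -27.6, 4.0] [-0.13, 2.08, 0.57]
[3.3, -27.7, 4.0] [-0.13, 2.08, 0.57]
```

Request:
{"name": "jog_arm", "arguments": {
  "steps": [
    {"translation": [0,0,-30],"delta_rot": [0,0,0],"grip": 0},
    {"translation": [0,0,-30],"delta_rot": [0,0,0],"grip": 0},
    {"translation": [0,0,-30],"delta_rot": [0,0,0],"grip": 0},
    {"translation": [7.7,-27,2.5],"delta_rot": [-0.13,2.08,0.57],"grip": 0},
    {"translation": [7.3,-27.1,2.7],"delta_rot": [-0.13,2.08,0.57],"grip": 0},
    {"translation": [6.9,-27.2,2.9],"delta_rot": [-0.13,2.08,0.57],"grip": 0},
    {"translation": [6.6,-27.2,3.1],"delta_rot": [-0.13,2.08,0.57],"grip": 0},
    {"translation": [6.2,-27.3,3.2],"delta_rot": [-0.13,2.08,0.57],"grip": 0}
  ]
}}

```text
t: 6.65
ee_pos: [0.4678, -0.0279, 0.247]
tool_rot: [179.7, -10.5, 10.1]
contact_force: [0.4, -1.0, -2.0]
width: 0.18
gripper_force: 49.9
```

Request:
{"name": "jog_arm", "arguments": {
  "steps": [
    {"translation": [5.8,-27.4,3.4],"delta_rot": [-0.13,2.08,0.57],"grip": 0},
    {"translation": [5.4,-27.4,3.5],"delta_rot": [-0.13,2.08,0.57],"grip": 0},
    {"translation": [5,-27.5,3.7],"delta_rot": [-0.13,2.08,0.57],"grip": 0},
    {"translation": [4.6,-27.5,3.8],"delta_rot": [-0.13,2.08,0.57],"grip": 0},
    {"translation": [4.2,-27.6,3.9],"delta_rot": [-0.13,2.08,0.57],"grip": 0},
    {"translation": [3.8,-27.6,4],"delta_rot": [-0.13,2.08,0.57],"grip": 0},
    {"translation": [3.3,-27.7,4],"delta_rot": [-0.13,2.08,0.57],"grip": 0},
    {"translation": [0,0,0],"delta_rot": [0,0,0],"grip": 0}
  ]
}}

```text
t: 7.45
ee_pos: [0.4774, 0.1685, 0.2286]
tool_rot: [179.8, -24.9, 6.4]
contact_force: [-0.2, -0.8, -2.6]
width: 0.179
gripper_force: 49.9
```

Run:
```python
from h import *
from station import get_obs,cams
import cv2
o=get_obs();c=cams.read_camera("wrist")
pickle.dump((o,c),open("w2.pkl","wb"))
print(o["ee_pos"],o["tool_rot"],o["t"])
L=np.array([[-32,32,6],[32,32,6],[32,-32,6],[-32,-32,6],[0,0,6]])/1e3
print(proj(c,deck(DP,L),wristT(c,o)).round(1))
f=cv2.resize(c["frame"][40:340,120:520],(800,600),interpolation=cv2.INTER_CUBIC)
cv2.imwrite("pics/w3.png",f)
```

```text
[0.47740616 0.16853544 0.2285664 ] [179.83719442 -24.94495266   6.35955089] 7.45
[[281.  174.7]
 [279.3  92.9]
 [360.5  93.3]
 [357.8 175. ]
 [319.7 135.1]]
```

View pics/w3.png

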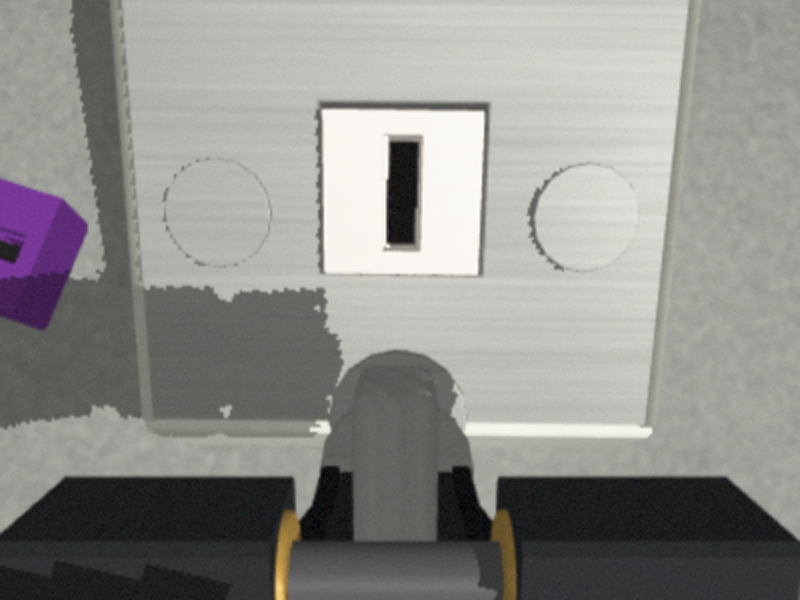

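The plug's corners in full-frame pixels are (281,95), (363,95), (360,177) and (281,176), with the slot at (321.5,136.5). That is 1–2 px off my estimate. I'll refit and then insert.

Run:
```python
from h import *
o,c=pickle.load(open("w2.pkl","rb"));T=wristT(c,o)
L=np.array([[-32,32,6],[32,32,6],[32,-32,6],[-32,-32,6],[0,0,6]])/1e3
p,r=fit(deck,[(c,T,L,np.array([(281.5,176),(281,95),(362.5,95),(360,177),(321.5,136.3)]))],DP)
print(p,np.degrees(p[2]),r.round(1))
from station import get_obs
o=get_obs()
for d in (p,(p+DP)/2):
    for loc in((0,0,.122),):
        P,R=decktcp(d,loc);plan(o,P,R,1)
```

```text
[0.60814134 0.18028913 0.10248349] 5.871871506441024 [ 1.   0.2  0.1 -0.5 -0.2  0.1 -0.6 -0.2 -0.2  0.5]
[69.0, 0.9, 40.9] [0.01, 0.13, 0.33]
[69.6, 0.3, 41.2] [0.05, 0.13, 0.25]
```

Request:
{"name": "jog_arm", "arguments": {
  "steps": [
    {"translation": [17.3,0.2,10],"delta_rot": [0,0.03,0.08],"grip": 0},
    {"translation": [17.3,0.2,10],"delta_rot": [0,0.03,0.08],"grip": 0},
    {"translation": [17.3,0.2,10],"delta_rot": [0,0.03,0.08],"grip": 0},
    {"translation": [17.3,0.2,11],"delta_rot": [0,0.03,0.08],"grip": 0},
    {"translation": [0,0,10],"delta_rot": [0,0,0],"grip": 0},
    {"translation": [0,0,8],"delta_rot": [0,0,0],"grip": 0},
    {"translation": [0,0,7],"delta_rot": [0,0,0],"grip": 0},
    {"translation": [0,0,5],"delta_rot": [0,0,0],"grip": 0}
  ]
}}

```text
t: 8.3
ee_pos: [0.5706, 0.1756, 0.1937]
tool_rot: [-179.9, -25.0, 5.7]
contact_force: [-0.7, 0.1, -3.1]
width: 0.183
gripper_force: 49.9
```

Run:
```python
from h import *
from station import get_obs,cams
import cv2
o=get_obs();print(o["ee_pos"],o["tool_rot"],o["contact_force"],o["torque"],o["t"])
p=np.array([.60814,.18029,.10248])
print("deck-frame TCP",(deckR(p[2]).T@(np.array(o["ee_pos"])-[p[0],p[1],.11])*1e3).round(1))
s=cams.read_camera("scene")["frame"][250:325,310:410];t=cams.read_camera("side")["frame"][210:285,205:305]
u=lambda a:cv2.resize(a,(400,300),interpolation=cv2.INTER_CUBIC)
cv2.imwrite("pics/m2.png",np.hstack([u(s),u(t)]))
```

```text
[0.57061741 0.17561829 0.19365437] [-179.94557674  -25.03056874    5.71691684] [-0.6885681   0.06369779 -3.09794442] [-0.22173825  1.30717268  0.02331277] 8.3
deck-frame TCP [ 1.1 -0.8 91.8]
```

View pics/m2.png

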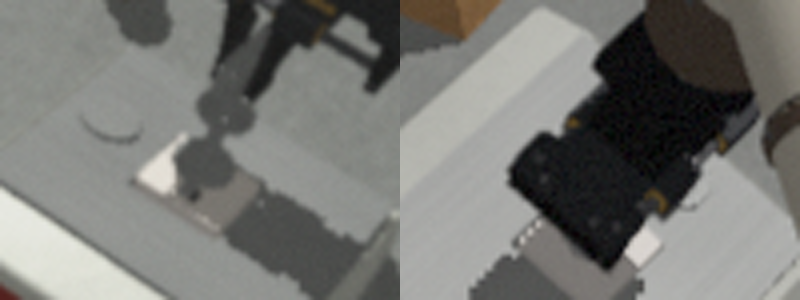

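No contact force appears with the foot about 6 mm into the slot, and the view shows the shoulder over the plug. I'm continuing to the seat.

Request:
{"name": "jog_arm", "arguments": {
  "steps": [
    {"translation": [0,0,3],"delta_rot": [0,0,0],"grip": 0},
    {"translation": [0,0,3],"delta_rot": [0,0,0],"grip": 0},
    {"translation": [0,0,3],"delta_rot": [0,0,0],"grip": 0},
    {"translation": [0,0,2],"delta_rot": [0,0,0],"grip": 0},
    {"translation": [0,0,1],"delta_rot": [0,0,0],"grip": 0},
    {"translation": [0,0,0],"delta_rot": [0,0,0],"grip": 0},
    {"translation": [0,0,0],"delta_rot": [0,0,0],"grip": 0},
    {"translation": [0,0,0],"delta_rot": [0,0,0],"grip": 0}
  ]
}}

```text
t: 9.2
ee_pos: [0.5766, 0.1769, 0.184]
tool_rot: [-179.9, -25.1, 5.7]
contact_force: [0.0, -0.1, -2.3]
width: 0.179
gripper_force: 49.9
```

Request:
{"name": "jog_arm", "arguments": {
  "steps": [
    {"translation": [0,0,0.5],"delta_rot": [0,0,0],"grip": 0},
    {"translation": [0,0,0.5],"delta_rot": [0,0,0],"grip": 0},
    {"translation": [0,0,0.5],"delta_rot": [0,0,0],"grip": 0},
    {"translation": [0,0,0.5],"delta_rot": [0,0,0],"grip": 0},
    {"translation": [0,0,0],"delta_rot": [0,0,0],"grip": 0},
    {"translation": [0,0,0],"delta_rot": [0,0,0],"grip": 0},
    {"translation": [0,0,0],"delta_rot": [0,0,0],"grip": 0},
    {"translation": [0,0,0],"delta_rot": [0,0,0],"grip": 0}
  ]
}}

```text
t: 10.0
ee_pos: [0.5774, 0.1769, 0.1823]
tool_rot: [-179.9, -25.1, 5.7]
contact_force: [-2.7, -0.8, 2.0]
width: 0.178
gripper_force: 49.9
```

Request:
{"name": "jog_arm", "arguments": {
  "steps": [
    {"translation": [0,0,-1],"delta_rot": [0,0,0],"grip": 0},
    {"translation": [0,0,0],"delta_rot": [0,0,7],"grip": 0},
    {"translation": [0,0,0],"delta_rot": [0,0,7],"grip": 0},
    {"translation": [0,0,0],"delta_rot": [0,0,7],"grip": 0},
    {"translation": [0,0,0],"delta_rot": [0,0,7],"grip": 0},
    {"translation": [0,0,0],"delta_rot": [0,0,7],"grip": 0},
    {"translation": [0,0,0],"delta_rot": [0,0,7],"grip": 0},
    {"translation": [0,0,0],"delta_rot": [0,0,0],"grip": 0}
  ]
}}

```text
t: 10.8
ee_pos: [0.5768, 0.1769, 0.1824]
tool_rot: [-162.6, -18.3, -39.1]
contact_force: [-0.7, -0.5, -1.9]
width: 0.18
gripper_force: 49.9
```

```bash
cat >> h.py <<'E'
DP=np.array([.60814,.18029,.10248])
def st():
    from station import get_obs
    o=get_obs();A=deckR(DP[2]);R=Ro.from_euler("xyz",o["tool_rot"],degrees=True).as_matrix()
    print("t",round(o["t"],2),"deck TCP mm",(A.T@(np.array(o["ee_pos"])-[DP[0],DP[1],.11])*1e3).round(1),
     "spin/tilt",Ro.from_matrix(A.T@R@np.diag([1.,-1,-1])).as_euler("zyx",degrees=True).round(2),
     "F deck",(A.T@o["contact_force"]).round(1),"M deck",(A.T@o["torque"]).round(2),"q",np.round(o["qpos"],0))
    return o
E
python3 -c "
from h import *
st()"
```

```text
t 10.8 deck TCP mm [ 2.  -0.1 78.9] spin/tilt [-4.213e+01 -7.000e-02  3.000e-02] F deck [-1.5 -0.4 -1.4] M deck [-0.    1.33 -0.01] q [ 36.  11. -37.  32. -24. -11.]
```

Request:
{"name": "jog_arm", "arguments": {
  "steps": [
    {"translation": [0,0,0],"delta_rot": [0,0,7],"grip": 0},
    {"translation": [0,0,0],"delta_rot": [0,0,7],"grip": 0},
    {"translation": [0,0,0],"delta_rot": [0,0,7],"grip": 0},
    {"translation": [0,0,0],"delta_rot": [0,0,7],"grip": 0},
    {"translation": [0,0,0],"delta_rot": [0,0,7],"grip": 0},
    {"translation": [0,0,0],"delta_rot": [0,0,7],"grip": 0},
    {"translation": [0,0,0],"delta_rot": [0,0,2],"grip": 0},
    {"translation": [0,0,0],"delta_rot": [0,0,2],"grip": 0}
  ]
}}

```text
t: 11.6
ee_pos: [0.5769, 0.177, 0.1826]
tool_rot: [-154.9, -0.8, -82.4]
contact_force: [-0.8, 0.7, -1.9]
width: 0.179
gripper_force: 49.9
```

Request:
{"name": "jog_arm", "arguments": {
  "steps": [
    {"translation": [0,0,0],"delta_rot": [0,0,1],"grip": 0},
    {"translation": [0,0,0],"delta_rot": [0,0,1],"grip": 0},
    {"translation": [0,0,0],"delta_rot": [0,0,1],"grip": 0},
    {"translation": [0,0,0],"delta_rot": [0,0,0],"grip": 0},
    {"translation": [0,0,0],"delta_rot": [0,0,0],"grip": 0},
    {"translation": [0,0,0],"delta_rot": [0,0,0],"grip": 0},
    {"translation": [0,0,0],"delta_rot": [0,0,0],"grip": 0},
    {"translation": [0,0,0],"delta_rot": [0,0,0],"grip": 0}
  ]
}}

```text
t: 12.4
ee_pos: [0.5769, 0.1769, 0.1829]
tool_rot: [-154.9, 0.5, -85.1]
contact_force: [-0.2, 0.4, -2.4]
width: 0.179
gripper_force: 49.9
```

```bash
python3 -c "
from h import *
st()"
```

```text
t 12.4 deck TCP mm [ 2.4 -0.2 79.4] spin/tilt [-9.114e+01 -1.100e-01  3.000e-02] F deck [-1.1  0.4 -2.1] M deck [ 0.04  1.25 -0.03] q [ 36.  11. -37.  32. -24. -60.]
```

Request:
{"name": "jog_arm", "arguments": {
  "steps": [
    {"translation": [0,0,0],"delta_rot": [0,0,1],"grip": 0},
    {"translation": [0,0,0],"delta_rot": [0,0,1],"grip": 0},
    {"translation": [0,0,0],"delta_rot": [0,0,1],"grip": 0},
    {"translation": [0,0,0],"delta_rot": [0,0,1],"grip": 0},
    {"translation": [0,0,0],"delta_rot": [0,0,0],"grip": 0},
    {"translation": [0,0,0],"delta_rot": [0,0,0],"grip": 0},
    {"translation": [0,0,0],"delta_rot": [0,0,0],"grip": 0},
    {"translation": [0,0,0],"delta_rot": [0,0,0],"grip": 0}
  ]
}}

```text
t: 13.2
ee_pos: [0.5768, 0.1768, 0.1827]
tool_rot: [-155.0, 2.2, -88.8]
contact_force: [-1.0, 1.1, -2.3]
width: 0.18
gripper_force: 50.0
```

```bash
python3 -c "
from h import *
st()"
```

```text
t 13.2 deck TCP mm [ 2.1 -0.3 79.3] spin/tilt [-9.514e+01 -9.000e-02  2.000e-02] F deck [-1.8  1.2 -1.7] M deck [0.14 1.68 0.04] q [ 36.  11. -37.  32. -24. -64.]
```

Request:
{"name": "jog_arm", "arguments": {
  "steps": [
    {"translation": [0,0,0],"delta_rot": [0,0,1],"grip": 0},
    {"translation": [0,0,0],"delta_rot": [0,0,1],"grip": 0},
    {"translation": [0,0,0],"delta_rot": [0,0,1],"grip": 0},
    {"translation": [0,0,0],"delta_rot": [0,0,0],"grip": 0},
    {"translation": [0,0,0],"delta_rot": [0,0,0],"grip": 0},
    {"translation": [0,0,0],"delta_rot": [0,0,0],"grip": 0},
    {"translation": [0,0,0],"delta_rot": [0,0,0],"grip": 0},
    {"translation": [0,0,0],"delta_rot": [0,0,0],"grip": 0}
  ]
}}

```text
t: 14.0
ee_pos: [0.5769, 0.1769, 0.1829]
tool_rot: [-155.1, 3.5, -91.5]
contact_force: [-0.6, 0.1, -2.9]
width: 0.18
gripper_force: 50.0
```

```bash
python3 -c "
from h import *
st()"
```

```text
t 14.0 deck TCP mm [ 2.3 -0.2 79.3] spin/tilt [-9.815e+01 -1.100e-01  3.000e-02] F deck [-1.7  0.2 -2.4] M deck [ 0.09  1.75 -0.01] q [ 36.  11. -37.  32. -24. -67.]
```

Request:
{"name": "jog_arm", "arguments": {
  "steps": [
    {"translation": [0,0,0],"delta_rot": [0,0,1],"grip": 0},
    {"translation": [0,0,0],"delta_rot": [0,0,1],"grip": 0},
    {"translation": [0,0,0],"delta_rot": [0,0,1],"grip": 0},
    {"translation": [0,0,0],"delta_rot": [0,0,0],"grip": 0},
    {"translation": [0,0,0],"delta_rot": [0,0,0],"grip": 0},
    {"translation": [0,0,0],"delta_rot": [0,0,0],"grip": 0},
    {"translation": [0,0,0],"delta_rot": [0,0,0],"grip": 0},
    {"translation": [0,0,0],"delta_rot": [0,0,0],"grip": 0}
  ]
}}

```text
t: 14.8
ee_pos: [0.577, 0.177, 0.183]
tool_rot: [-155.3, 4.8, -94.2]
contact_force: [0.7, 0.1, -3.4]
width: 0.178
gripper_force: 49.9
```

```bash
python3 -c "
from h import *
st()
from station import cams
import cv2
a=cams.read_camera('scene')['frame'][225:325,300:420];b=cams.read_camera('wrist')['frame']
u=lambda a:cv2.resize(a,(400,300),interpolation=cv2.INTER_CUBIC)
t=cams.read_camera('side')['frame'][200:300,200:320]
cv2.imwrite('pics/m3.png',np.vstack([np.hstack([u(a),u(t)]),cv2.resize(b[120:360,80:560],(800,300))[:300]]))
"
```

```text
t 14.8 deck TCP mm [ 2.5 -0.1 79.4] spin/tilt [-1.0114e+02 -1.3000e-01  5.0000e-02] F deck [-0.8 -0.  -3.4] M deck [0.03 1.24 0.03] q [ 36.  11. -37.  32. -24. -70.]
```

View pics/m3.png

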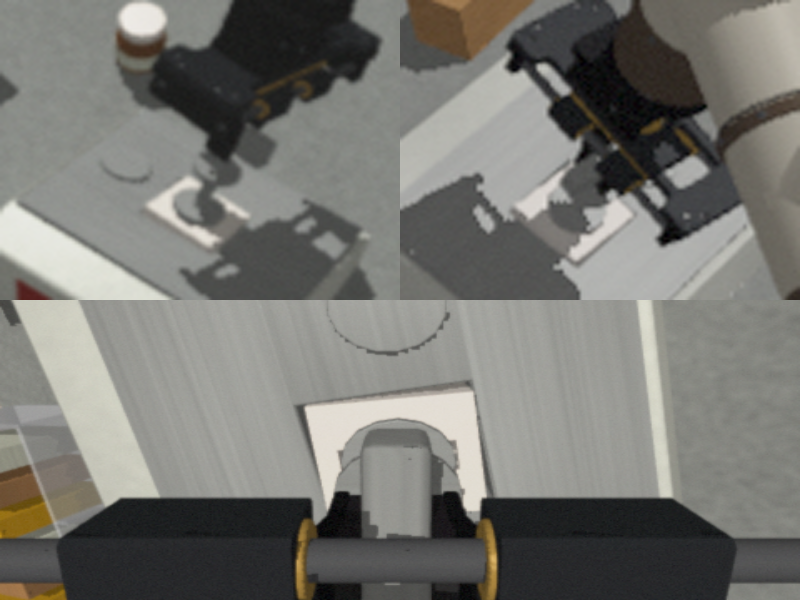

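Request:
{"name": "jog_arm", "arguments": {
  "steps": [
    {"translation": [0,0,0],"delta_rot": [0,0,1],"grip": 0},
    {"translation": [0,0,0],"delta_rot": [0,0,1],"grip": 0},
    {"translation": [0,0,0],"delta_rot": [0,0,1],"grip": 0},
    {"translation": [0,0,0],"delta_rot": [0,0,0],"grip": 0},
    {"translation": [0,0,0],"delta_rot": [0,0,0],"grip": 0},
    {"translation": [0,0,0],"delta_rot": [0,0,0],"grip": 0},
    {"translation": [0,0,0],"delta_rot": [0,0,0],"grip": 0},
    {"translation": [0,0,0],"delta_rot": [0,0,0],"grip": 0}
  ]
}}

```text
t: 15.75
ee_pos: [0.577, 0.177, 0.183]
tool_rot: [-155.6, 6.0, -96.9]
contact_force: [0.9, 0.5, -3.1]
width: 0.177
gripper_force: 50.3
```

```bash
python3 -c "
from h import *
o=st()
print(o['torque'])
"
```

```text
t 15.75 deck TCP mm [ 2.4 -0.1 79.4] spin/tilt [-1.0412e+02 -1.2000e-01  4.0000e-02] F deck [-0.4  0.4 -3.3] M deck [-0.05  1.    0.68] q [ 36.  11. -37.  32. -24. -73.]
[-0.42999447  0.95868139  0.59826422]
```

The stop is reached: the moment rose to 0.68 N m, and the wrist view shows the plug turned to the limit of its play. I'll relax slightly and pull.

Request:
{"name": "jog_arm", "arguments": {
  "steps": [
    {"translation": [0,0,0],"delta_rot": [0,0,-1.5],"grip": 0},
    {"translation": [0,0,-1],"delta_rot": [0,0,0],"grip": 0},
    {"translation": [0,0,-1],"delta_rot": [0,0,0],"grip": 0},
    {"translation": [0,0,-1],"delta_rot": [0,0,0],"grip": 0},
    {"translation": [0,0,-2],"delta_rot": [0,0,0],"grip": 0},
    {"translation": [0,0,-3],"delta_rot": [0,0,0],"grip": 0},
    {"translation": [0,0,-3],"delta_rot": [0,0,0],"grip": 0},
    {"translation": [0,0,0],"delta_rot": [0,0,0],"grip": 0}
  ]
}}

```text
t: 16.55
ee_pos: [0.5722, 0.1765, 0.1926]
tool_rot: [-155.5, 5.4, -95.6]
contact_force: [3.4, 0.8, -6.2]
width: 0.18
gripper_force: 50.0
```

```bash
python3 -c "
from h import *
o=st()
"
```

```text
t 16.55 deck TCP mm [ 2.1 -0.1 90.1] spin/tilt [-1.027e+02 -9.000e-02  5.000e-02] F deck [ 0.5  0.5 -7.1] M deck [0.14 0.79 0.3 ] q [ 37.  10. -36.  31. -25. -70.]
```

Request:
{"name": "jog_arm", "arguments": {
  "steps": [
    {"translation": [0,0,-4],"delta_rot": [0,0,0],"grip": 0},
    {"translation": [0,0,-5],"delta_rot": [0,0,0],"grip": 0},
    {"translation": [0,0,-6],"delta_rot": [0,0,0],"grip": 0},
    {"translation": [0,0,-6],"delta_rot": [0,0,0],"grip": 0},
    {"translation": [0,0,-6],"delta_rot": [0,0,0],"grip": 0},
    {"translation": [0,0,-8],"delta_rot": [0,0,0],"grip": 0},
    {"translation": [0,0,-8],"delta_rot": [0,0,0],"grip": 0},
    {"translation": [0,0,-8],"delta_rot": [0,0,0],"grip": 0}
  ]
}}

```text
t: 17.35
ee_pos: [0.5503, 0.174, 0.2399]
tool_rot: [-155.4, 5.4, -95.6]
contact_force: [-0.1, -0.2, -4.8]
width: 0.18
gripper_force: 50.0
```

Request:
{"name": "jog_arm", "arguments": {
  "steps": [
    {"translation": [0,0,-8],"delta_rot": [0,0,0],"grip": 0},
    {"translation": [0,0,-8],"delta_rot": [0,0,0],"grip": 0},
    {"translation": [0,0,-6],"delta_rot": [0,0,0],"grip": 0},
    {"translation": [0,0,-4],"delta_rot": [0,0,0],"grip": 0},
    {"translation": [0,0,-2],"delta_rot": [0,0,0],"grip": 0},
    {"translation": [0,0,0],"delta_rot": [0,0,0],"grip": 0},
    {"translation": [0,0,0],"delta_rot": [0,0,0],"grip": 0},
    {"translation": [0,0,0],"delta_rot": [0,0,0],"grip": 0}
  ]
}}

```text
t: 18.15
ee_pos: [0.5388, 0.1728, 0.2639]
tool_rot: [-155.5, 5.3, -95.6]
contact_force: [0.1, 0.0, -4.5]
width: 0.179
gripper_force: 50.0
```

```bash
python3 -c "
from h import *
o=st()
T=np.array([.465,-.170,.29])
print(o['ee_pos'],o['tool_rot'])
R=Ro.from_euler('xyz',[180,0,-97],degrees=True).as_matrix()
plan(o,T,R,16)
from station import cams
import cv2
a=cams.read_camera('scene')['frame'][195:315,290:450];t=cams.read_camera('side')['frame'][160:280,200:360]
u=lambda a:cv2.resize(a,(400,300),interpolation=cv2.INTER_CUBIC)
cv2.imwrite('pics/m4.png',np.hstack([u(a),u(t)]))
"
```

```text
t 18.15 deck TCP mm [  1.9  -0.4 169. ] spin/tilt [-1.0265e+02 -7.0000e-02  1.0000e-02] F deck [-1.8  0.  -4.1] M deck [ 0.04  1.61 -0.  ] q [ 41.   3. -31.  24. -37. -64.]
[0.53883809 0.17279676 0.2639271 ] [-155.46877015    5.32763585  -95.61394567]
[21.5, 0.8, -4.4] [-1.53, 0.35, 0.01]
[21.6, 0.9, -4.2] [-1.53, 0.35, 0.01]
[21.6, 1.0, -4.0] [-1.53, 0.35, 0.01]
[21.6, 1.1, -3.9] [-1.53, 0.35, 0.01]
[21.6, 1.2, -3.7] [-1.53, 0.35, 0.01]
[21.6, 1.3, -3.6] [-1.53, 0.35, 0.01]
[21.7, 1.3, -3.4] [-1.53, 0.35, 0.01]
[21.7, 1.4, -3.2] [-1.53, 0.35, 0.01]
[21.7, 1.5, -3.1] [-1.53, 0.35, 0.01]
[21.7, 1.6, -2.9] [-1.53, 0.35, 0.01]
[21.7, 1.7, -2.7] [-1.53, 0.35, 0.01]
[21.8, 1.7, -2.5] [-1.53, 0.35, 0.01]
[21.8, 1.8, -2.4] [-1.53, 0.35, 0.01]
[21.8, 1.8, -2.2] [-1.53, 0.35, 0.01]
[21.8, 1.9, -2.0] [-1.53, 0.35, 0.01]
[21.8, 1.9, -1.8] [-1.53, 0.35, 0.01]
```

View pics/m4.png

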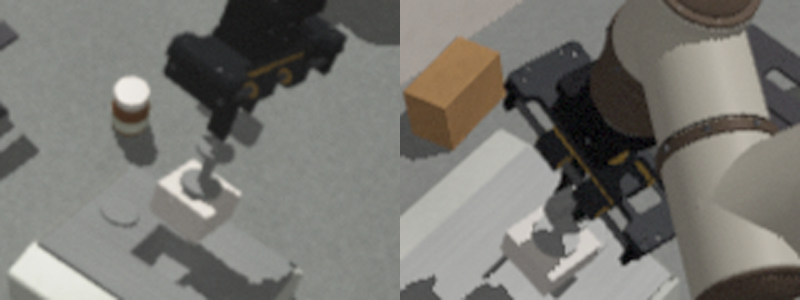

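The plug hangs on the puller, clear of the deck. I'm carrying it to the front of the fork.

Request:
{"name": "jog_arm", "arguments": {
  "steps": [
    {"translation": [11,0.4,-4],"delta_rot": [-0.8,0.2,0],"grip": 0},
    {"translation": [21.5,0.8,-4.4],"delta_rot": [-1.5,0.35,0],"grip": 0},
    {"translation": [21.6,0.9,-4.2],"delta_rot": [-1.5,0.35,0],"grip": 0},
    {"translation": [21.6,1,-4],"delta_rot": [-1.5,0.35,0],"grip": 0},
    {"translation": [21.6,1.1,-3.9],"delta_rot": [-1.5,0.35,0],"grip": 0},
    {"translation": [21.6,1.2,-3.7],"delta_rot": [-1.5,0.35,0],"grip": 0},
    {"translation": [21.6,1.3,-3.6],"delta_rot": [-1.5,0.35,0],"grip": 0},
    {"translation": [21.7,1.3,-3.4],"delta_rot": [-1.5,0.35,0],"grip": 0}
  ]
}}

```text
t: 19.05
ee_pos: [0.5034, 0.0112, 0.279]
tool_rot: [-166.8, 2.9, -96.5]
contact_force: [0.4, -1.5, -4.1]
width: 0.179
gripper_force: 49.9
```

Request:
{"name": "jog_arm", "arguments": {
  "steps": [
    {"translation": [21.7,1.4,-3.2],"delta_rot": [-1.5,0.35,0],"grip": 0},
    {"translation": [21.7,1.5,-3],"delta_rot": [-1.5,0.35,0],"grip": 0},
    {"translation": [21.7,1.6,-2.9],"delta_rot": [-1.5,0.35,0],"grip": 0},
    {"translation": [21.7,1.7,-2.7],"delta_rot": [-1.5,0.35,0],"grip": 0},
    {"translation": [21.8,1.7,-2.5],"delta_rot": [-1.5,0.35,0],"grip": 0},
    {"translation": [21.8,1.8,-2.3],"delta_rot": [-1.5,0.35,0],"grip": 0},
    {"translation": [21.8,1.9,-2],"delta_rot": [-1.5,0.35,0],"grip": 0},
    {"translation": [10,1,-1],"delta_rot": [-0.8,0.2,0],"grip": 0}
  ]
}}

```text
t: 19.85
ee_pos: [0.4698, -0.1493, 0.2917]
tool_rot: [-178.1, 0.2, -96.9]
contact_force: [0.5, 0.4, -4.7]
width: 0.18
gripper_force: 49.9
```

```bash
python3 -c "
from h import *
o=st()
print(o['ee_pos'],o['tool_rot'],o['contact_force'])
R=Ro.from_euler('xyz',[180,0,-97],degrees=True).as_matrix()
plan(o,np.array([.4666,-.1701,.170]),R,8)
"
```

```text
t 19.85 deck TCP mm [ -78.5 -313.7  237.1] spin/tilt [-102.67   23.08   -0.24] F deck [-1.5  0.3 -4.5] M deck [ 0.07  0.12 -0.05] q [  1.   5. -12.   0. -71.  -8.]
[ 0.46977966 -0.14929308  0.29169993] [-178.08058937    0.20380727  -96.89330533] [ 0.51535499  0.37812288 -4.65994688]
[2.7, 0.6, 15.2] [-0.24, 0.03, 0.01]
[2.7, 0.5, 15.2] [-0.24, 0.03, 0.01]
[2.7, 0.5, 15.2] [-0.24, 0.03, 0.01]
[2.7, 0.4, 15.2] [-0.24, 0.03, 0.01]
[2.7, 0.3, 15.2] [-0.24, 0.03, 0.01]
[2.7, 0.3, 15.2] [-0.24, 0.03, 0.01]
[2.6, 0.2, 15.2] [-0.24, 0.03, 0.01]
[2.6, 0.1, 15.2] [-0.24, 0.03, 0.01]
```

Request:
{"name": "jog_arm", "arguments": {
  "steps": [
    {"translation": [2.7,0.6,15.2],"delta_rot": [-0.24,0.03,0],"grip": 0},
    {"translation": [2.7,0.5,15.2],"delta_rot": [-0.24,0.03,0],"grip": 0},
    {"translation": [2.7,0.5,15.2],"delta_rot": [-0.24,0.03,0],"grip": 0},
    {"translation": [2.7,0.4,15.2],"delta_rot": [-0.24,0.03,0],"grip": 0},
    {"translation": [2.7,0.3,15.2],"delta_rot": [-0.24,0.03,0],"grip": 0},
    {"translation": [2.7,0.3,15.2],"delta_rot": [-0.24,0.03,0],"grip": 0},
    {"translation": [2.6,0.2,15.2],"delta_rot": [-0.24,0.03,0],"grip": 0},
    {"translation": [2.6,0.1,15.2],"delta_rot": [-0.24,0.03,0],"grip": 0}
  ]
}}

```text
t: 20.65
ee_pos: [0.4669, -0.1686, 0.1694]
tool_rot: [-179.9, -0.0, -96.8]
contact_force: [0.2, -0.6, -4.3]
width: 0.182
gripper_force: 49.9
```

Request:
{"name": "jog_arm", "arguments": {
  "steps": [
    {"translation": [0,0,0],"delta_rot": [0,0,0],"grip": 0},
    {"translation": [0,0,0],"delta_rot": [0,0,0],"grip": 0},
    {"translation": [0,-8,0],"delta_rot": [0,0,0],"grip": 0},
    {"translation": [0,-8,0],"delta_rot": [0,0,0],"grip": 0},
    {"translation": [0,-8,0],"delta_rot": [0,0,0],"grip": 0},
    {"translation": [0,-8,0],"delta_rot": [0,0,0],"grip": 0},
    {"translation": [0,-8,0],"delta_rot": [0,0,0],"grip": 0},
    {"translation": [0,0,0],"delta_rot": [0,0,0],"grip": 0}
  ]
}}

```text
t: 21.45
ee_pos: [0.5074, -0.1736, 0.1697]
tool_rot: [-180.0, -0.0, -96.8]
contact_force: [-0.8, -0.2, -4.6]
width: 0.178
gripper_force: 49.9
```

```bash
python3 -c "
from h import *
o=st()
print(o['ee_pos'],o['tool_rot'],o['contact_force'],o['torque'])
R=Ro.from_euler('xyz',[180,0,-97],degrees=True).as_matrix()
plan(o,np.array([.5984,-.1864,.170]),R,1)
"
```

```text
t 21.45 deck TCP mm [ -98.4 -341.7  111.8] spin/tilt [-1.0266e+02  2.4980e+01 -2.0000e-02] F deck [-2.6 -0.2 -3.8] M deck [-0.01  0.05 -0.04] q [ -2.  16. -17.   0. -57.  -5.]
[ 0.50743085 -0.17360098  0.16974713] [-1.79971088e+02 -1.63994851e-02 -9.67948959e+01] [-0.75168007 -0.24243238 -4.57216763] [-0.0008081   0.05165232 -0.04406857]
[1.9, -91.8, -0.2] [-0.03, -0.02, 0.21]
```

Request:
{"name": "jog_arm", "arguments": {
  "steps": [
    {"translation": [1.6,0,0],"delta_rot": [0,0,0],"grip": 0},
    {"translation": [0,-10,0],"delta_rot": [0,0,0],"grip": 0},
    {"translation": [0,-12,0],"delta_rot": [0,0,0],"grip": 0},
    {"translation": [0,-12,0],"delta_rot": [0,0,0],"grip": 0},
    {"translation": [0,-12,0],"delta_rot": [0,0,0],"grip": 0},
    {"translation": [0,-12,0],"delta_rot": [0,0,0],"grip": 0},
    {"translation": [0,-10,0],"delta_rot": [0,0,0],"grip": 0},
    {"translation": [0,0,0],"delta_rot": [0,0,0],"grip": 0}
  ]
}}

```text
t: 22.25
ee_pos: [0.5749, -0.1832, 0.1694]
tool_rot: [-180.0, -0.0, -96.8]
contact_force: [-0.4, 0.2, -4.3]
width: 0.178
gripper_force: 49.9
```

Request:
{"name": "jog_arm", "arguments": {
  "steps": [
    {"translation": [0,-5,0],"delta_rot": [0,0,0],"grip": 0},
    {"translation": [0,-5,0],"delta_rot": [0,0,0],"grip": 0},
    {"translation": [0,-5,0],"delta_rot": [0,0,0],"grip": 0},
    {"translation": [0,-4,0],"delta_rot": [0,0,0],"grip": 0},
    {"translation": [0,-3,0],"delta_rot": [0,0,0],"grip": 0},
    {"translation": [0,-1,0],"delta_rot": [0,0,0],"grip": 0},
    {"translation": [0,0,0],"delta_rot": [0,0,0],"grip": 0},
    {"translation": [0,0,0],"delta_rot": [0,0,0],"grip": 0}
  ]
}}

```text
t: 23.05
ee_pos: [0.5959, -0.1858, 0.1698]
tool_rot: [180.0, -0.0, -96.8]
contact_force: [-0.4, 0.1, -3.7]
width: 0.181
gripper_force: 49.9
```

```bash
python3 -c "
from h import *
o=st()
print(o['ee_pos'],o['tool_rot'],o['contact_force'],o['torque'])
"
```

```text
t 23.05 deck TCP mm [ -19.7 -362.9   75.1] spin/tilt [-1.0269e+02  2.5040e+01  1.0000e-02] F deck [-1.9  0.1 -3.2] M deck [ 0.02  0.03 -0.05] q [ -2.  24.  -4.  -0. -62.  -4.]
[ 0.5958922  -0.18580007  0.16975236] [ 1.79954344e+02 -1.55523776e-03 -9.68112188e+01] [-0.43341706  0.10161626 -3.69907847] [ 0.03829272  0.03750461 -0.03167931]
```

Request:
{"name": "jog_arm", "arguments": {
  "steps": [
    {"translation": [0,-2,0],"delta_rot": [0,0,0],"grip": 0},
    {"translation": [0,-2,0],"delta_rot": [0,0,0],"grip": 0},
    {"translation": [0,-1,0],"delta_rot": [0,0,0],"grip": 0},
    {"translation": [0,-1,0],"delta_rot": [0,0,0],"grip": 0},
    {"translation": [0,0,0],"delta_rot": [0,0,0],"grip": 0},
    {"translation": [0,0,0],"delta_rot": [0,0,0],"grip": 0},
    {"translation": [0,0,0],"delta_rot": [0,0,0],"grip": 0},
    {"translation": [0,0,0],"delta_rot": [0,0,0],"grip": 0}
  ]
}}

```text
t: 23.85
ee_pos: [0.602, -0.1865, 0.1698]
tool_rot: [180.0, -0.0, -96.8]
contact_force: [0.1, -0.8, -4.5]
width: 0.177
gripper_force: 49.9
```

Request:
{"name": "jog_arm", "arguments": {
  "steps": [
    {"translation": [0,0,3],"delta_rot": [0,0,0],"grip": 0},
    {"translation": [0,0,3],"delta_rot": [0,0,0],"grip": 0},
    {"translation": [0,0,2],"delta_rot": [0,0,0],"grip": 0},
    {"translation": [0,0,2],"delta_rot": [0,0,0],"grip": 0},
    {"translation": [0,0,1],"delta_rot": [0,0,0],"grip": 0},
    {"translation": [0,0,0.5],"delta_rot": [0,0,0],"grip": 0},
    {"translation": [0,0,0],"delta_rot": [0,0,0],"grip": 0},
    {"translation": [0,0,0],"delta_rot": [0,0,0],"grip": 0}
  ]
}}

```text
t: 24.65
ee_pos: [0.6021, -0.1866, 0.1584]
tool_rot: [180.0, -0.0, -96.8]
contact_force: [0.2, 0.4, -3.2]
width: 0.18
gripper_force: 49.9
```

Request:
{"name": "jog_arm", "arguments": {
  "steps": [
    {"translation": [0,0,0.5],"delta_rot": [0,0,0],"grip": 0},
    {"translation": [0,0,0.5],"delta_rot": [0,0,0],"grip": 0},
    {"translation": [0,0,0],"delta_rot": [0,0,0],"grip": 0},
    {"translation": [0,0,0],"delta_rot": [0,0,0],"grip": 0},
    {"translation": [0,0,0],"delta_rot": [0,0,0],"grip": 0},
    {"translation": [0,0,0],"delta_rot": [0,0,0],"grip": 0},
    {"translation": [0,0,0],"delta_rot": [0,0,0],"grip": 0},
    {"translation": [0,0,0],"delta_rot": [0,0,0],"grip": 0}
  ]
}}

```text
t: 25.45
ee_pos: [0.6021, -0.1866, 0.1576]
tool_rot: [180.0, -0.0, -96.8]
contact_force: [-1.4, 1.0, -1.0]
width: 0.183
gripper_force: 49.9
```

Request:
{"name": "jog_arm", "arguments": {
  "steps": [
    {"translation": [0,0,0.4],"delta_rot": [0,0,0],"grip": 0},
    {"translation": [0,0,0],"delta_rot": [0,0,0],"grip": 0},
    {"translation": [0,0,0],"delta_rot": [0,0,0],"grip": 0},
    {"translation": [0,0,0],"delta_rot": [0,0,0],"grip": 5},
    {"translation": [0,0,0],"delta_rot": [0,0,0],"grip": 12},
    {"translation": [0,0,0],"delta_rot": [0,0,0],"grip": 18},
    {"translation": [0,0,0],"delta_rot": [0,0,0],"grip": 22},
    {"translation": [0,0,0],"delta_rot": [0,0,0],"grip": 26}
  ],
  "newtons": 15
}}

```text
t: 26.25
ee_pos: [0.6023, -0.1867, 0.1566]
tool_rot: [180.0, -0.0, -96.8]
contact_force: [0.3, 0.0, 0.0]
width: 0.27
gripper_force: 0.0
```

Request:
{"name": "jog_arm", "arguments": {
  "steps": [
    {"translation": [0,0,0],"delta_rot": [0,0,0],"grip": 32},
    {"translation": [0,0,0],"delta_rot": [0,0,0],"grip": 40},
    {"translation": [0,0,0],"delta_rot": [0,0,0],"grip": 50},
    {"translation": [0,0,0],"delta_rot": [0,0,0],"grip": 60},
    {"translation": [0,0,0],"delta_rot": [0,0,0],"grip": 70},
    {"translation": [0,0,0],"delta_rot": [0,0,0],"grip": 70},
    {"translation": [0,0,0],"delta_rot": [0,0,0],"grip": 70},
    {"translation": [0,0,-3],"delta_rot": [0,0,0],"grip": 70}
  ]
}}

```text
t: 27.05
ee_pos: [0.6017, -0.1865, 0.1596]
tool_rot: [179.9, -0.0, -96.8]
contact_force: [0.2, -0.3, -0.9]
width: 0.797
gripper_force: 0.0
```

Request:
{"name": "jog_arm", "arguments": {
  "steps": [
    {"translation": [0,0,-10],"delta_rot": [0,0,0],"grip": 70},
    {"translation": [0,0,-20],"delta_rot": [0,0,0],"grip": 70},
    {"translation": [0,0,-30],"delta_rot": [0,0,0],"grip": 70},
    {"translation": [0,0,-30],"delta_rot": [0,0,0],"grip": 70},
    {"translation": [0,0,-30],"delta_rot": [0,0,0],"grip": 70},
    {"translation": [-30,0,-20],"delta_rot": [0,0,0],"grip": 70},
    {"translation": [-30,0,0],"delta_rot": [0,0,0],"grip": 70},
    {"translation": [-30,0,0],"delta_rot": [0,0,0],"grip": 70}
  ]
}}

```text
t: 27.85
ee_pos: [0.6131, -0.0965, 0.3022]
tool_rot: [-179.8, 0.0, -96.9]
contact_force: [0.1, -0.2, -0.9]
width: 0.806
gripper_force: 0.0
```

```bash
python3 -c "
from h import *
from station import cams,get_obs
import cv2
o=get_obs();c=cams.read_camera('wrist');pickle.dump((o,c),open('w9.pkl','wb'));b=c['frame']
a=cams.read_camera('scene')['frame'][170:275,210:350];t=cams.read_camera('side')['frame'][140:245,300:440]
u=lambda a:cv2.resize(a,(400,300),interpolation=cv2.INTER_CUBIC)
cv2.imwrite('pics/m5.png',np.vstack([np.hstack([u(a),u(t)]),np.hstack([u(b),u(cv2.resize(b[60:280,180:480],(400,300)))])]))
"
```

```text
(no output)
```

View pics/m5.png

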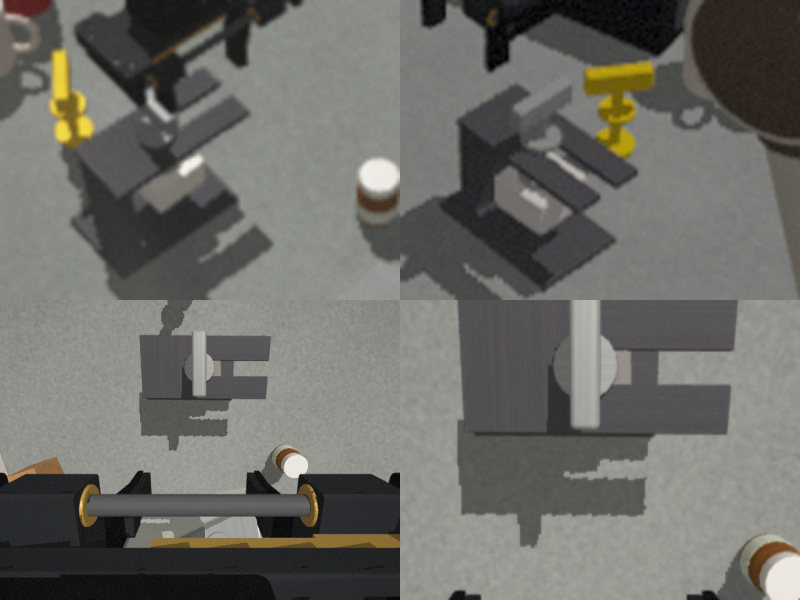

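The last picture shows the puller hanging upright at the slot's closed end with its collar on the fork. The white plug is still on it below, the goods are unmoved and the gripper is clear.

```bash
python3 -c "
from station import ticket
print(ticket.hand_in())"
```

```text
the job is handed in; nothing more can be done
None
```

I pulled the plug out of the drain, hung the puller with the plug still on it at the fork's closed end, and handed the job in at about 28 s; the hand-in gave no verdict.

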